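# Slide the loaded freezer rack back against the service spine

## Task

Clear the front of the bench: push the tall, loaded freezer rack back into the free place between the vortex mixer and the block heater until its back stands flat against the service spine. It is heavy and tips if it is pushed up high, so push it low down near its base with the fingers and let it slide upright on the bench; do not take hold of it or lift it. Leave the two instruments and everything else on the bench where they stand.

Things in the scene. Friction and masses are not known exactly. Their poses are not given: they have to be found in the camera images.
- rack: the freezer rack: upright stainless tower, 140 mm deep (x) x 140 mm wide (y) x 276 mm tall, flat vertical sides, four rubber feet (4 mm high) underneath, five cardboard boxes inside, steel bail handle on top (to 306 mm). Loose, 1.6 to 2.1 kg, weight centred half-way up. Origin: centre of the underside; x axis from its open front, facing roughly to the robot, to its back sheet; z up
- rack_front (a point): middle of the lower front edge of the rack, 70 mm in front (its -x) of the rack's origin, at bench height: push low above this point. The rubber feet grip the bench (friction 0.8 to 1): 12 to 21 N slide the rack, and pushed more than about 75 mm above the bench it may tip
- spine: the service spine: fixed white trunking with socket plates, 120 mm deep (x) x 1400 mm long (y) x 91 mm high, running left-right across the bench behind the instruments, always parallel to the world axes. Its flat front face looks to the robot (-x). Origin: middle of the foot of that front face, so the face is its plane x = 0 (the socket plates stand out 2 mm but do not stop anything)
- vortex: the vortex mixer: white and grey housing 100 mm deep (x) x 120 mm wide (y), 113 mm high, with a black rubber cup on a stem on top (152 mm in all), loose, 2.6 kg, standing with its back against the spine. It stands on the left or on the right of the rack's place (this changes). Origin: centre of the underside
- heater: the block heater: white housing 100 mm deep (x) x 120 mm wide (y), 70 mm high, with an aluminium tube block on top (98 mm in all), loose, 1.8 kg, standing with its back against the spine on the other side of the rack's place. Its centre is 320 mm from that of the vortex mixer, so the place between the two is 200 mm wide. Origin: centre of the underside
- tipbox: bystander: closed blue pipette-tip box, 85 x 122 x 73 mm, loose. Origin: centre of the underside
- tuberack: bystander: low white tube rack, 75 x 200 x 28 mm (36 mm with tubes), loose. Origin: centre of the underside
- bottle: bystander: glass reagent bottle with a blue cap, 62 mm across, 130 mm high, loose. Origin: centre of the underside
- beaker: bystander: small glass beaker, 60 mm across, 70 mm high, loose. Origin: centre of the underside
- marker: bystander: white marker pen with a black cap lying on the bench, 135 mm long along its x, 16 mm thick, loose. Origin: middle of its underside
- cryobox: bystander: a single cardboard sample box, 135 x 134 x 50 mm, loose. Origin: centre of the underside

How it is judged:
At the end, for the whole second after the job is handed in: the rack stands upright and still on the bench between the vortex mixer and the block heater, its back within 8 mm of the front of the spine and square to it within 4 degrees (x of rack in the frame of spine between -0.078 and -0.065 m and angle between the x axis of rack and the x axis of spine, either way round below 0.07 rad and horizontal distance between rack and vortex below 0.2 m and horizontal distance between rack and heater below 0.2 m and angle between rack's own z axis and vertical below 0.03 rad and height (world z) of rack below 0.005 m and linear speed of rack below 0.01 m/s); the robot touches nothing.
It fails at once if the rack was tipped by more than 5 degrees (angle between rack's own z axis and vertical above 0.09 rad).
It fails at once if the rack was lifted off the bench (height (world z) of rack above 0.012 m).
It fails at once if the rack was pushed or taken hold of high up (the hand above half its height) (contact force between any of the fingers, the arm and rack above 2 N and height (world z) of the grasp point above 0.14 m).
It fails at once if the vortex mixer or the block heater was moved by more than 15 mm (distance of any of vortex, heater from where it was at the start of the episode above 0.015 m).
It fails at once if another thing on the bench was moved by more than 20 mm (distance of any of tipbox, tuberack, bottle, beaker, marker, cryobox from where it was at the start of the episode above 0.02 m).
It also fails if it takes over 51 s, if anything falls off the work surface, if the arm or the gripper's body presses on something with over 40 N, if the wrist force passes 120 N, or if a joint passes its speed limit or range.

## Robot

A 6-joint arm with a two-finger parallel gripper is mounted at the origin on the work surface. World frame = base frame: x ahead of the robot, y to its left, z up, the work surface at z = 0. Lengths are in m, angles in rad, forces in N, time in s.
With the tool pointing down it reaches from about 0.3 to 0.775 m from the base axis. Payload 14.6 kg.
Tool frame: the origin (TCP) lies between the finger pads; the fingertips stand 14 mm ahead of it and the grasp point (between the pads) lies 5 mm behind it; z points along the fingers, y is the line along which they close (so a half turn about z gives the same grasp; the last joint's range is limited). The gripper opens to 94 mm and grips with 3 to 60 N. Pads are 16 mm wide; open, the fingers measure 119 mm over their backs; the gripper's body (75 mm by 177 mm) begins 78 mm behind the grasp point.
Start: joints at [-1.238, 0.3, 1.521, -0, 1.321, -0.067], TCP at [0.214, -0.507, 0.219] pointing down, gripper open.
Joint ranges: [-3.03, 3.03], [-0.79, 2.21], [0.23, 2.52], [-1.04, 4.18], [0, 3.07], [-2.55, 2.55]. Speed limits (rad/s): [2.22, 2.22, 2.57, 3.14, 3.14, 3.14].

## Interface

Orientations are given as a unit quaternion [x, y, z, w].
In Python, from plant import robot, imaging gives the robot as it stands.
- The arm moves only by the tool arm_command, never from a script. Its argument "commands" is a list of rows, each a list of 3 entries, a list of its own where there are three numbers: the shift along the tool's x, y, z in cm, then the turn, a rotation vector about the tool's x, y, z in rad, then the closure in counts, from 0 (fully open) to 255 (shut). A call has 1 to 20 rows; each row is the pose to reach, as a shift and turn from the pose commanded when the call began, along the tool's axes at that moment; what a row does not reach only later rows make up. A row lasts 1/12 s, in which the tool goes at most 41.7 mm and 7.16 degrees, less where a joint would pass 70% of its speed; a pose out of reach is approached as far as the arm can. A call with a gripper value outside its range is refused whole. The fingers move at their own pace and stop on an object; "force" is the grip in N (left out, the last holds). Time passes only in rows, so rows that repeat a pose let the fingers close. It gives the time, the measured TCP pose, the force, the opening and the grip force at its end, in the units of the state.
- robot.sense(): the state, without advancing time (a new reading comes with each control period).
- imaging.capture(name): name is "side" or "top" or "wrist"; returns a dict with "color" (480x640x3 uint8, blue, green, red), "depth" (480x640 float32, m along the optical axis (not along the pixel's ray), 0 where there is no reading), "fx", "fy", "cx", "cy" (pixels), "R" (3x3) and "t" (3): a world point X has camera coordinates R X + t; the wrist camera has in their place "mount" (4x4, takes a point from camera to tool coordinates, whose origin is the TCP and whose axes are the flange's). Camera axes: x right, y down, z forward; pixel columns grow to the right and rows downward; lengths in m; the calibration is good to about 2 mm. The wrist camera is an equidistant fisheye: a pixel r from the principal point sees the ray r / f radians off the axis. A picture is of the moment at which its call begins: read the wrist's pose just before it.
- robot.finish_job(): hands the job in; it is judged then, once.
The state is a dict: "t": time; "joint_pos": joint angles; "dq": joint speeds; "effort": joint torques, N m; "tool_pos": TCP position; "tool_rot": TCP orientation; "wrist_force": force on the tool from outside, world axes, zero at the start; "moment": the same for the moment, N m; "finger_gap": finger opening in m; "grasp_force": force on a finger pad.
Only numpy, scipy, OpenCV 4.12 (cv2) and the standard library are available. Lean on these libraries where they do the work, as an engineer would, in place of code of your own. Each camera call takes 0.05 s, during which the arm holds its last target. There are 200 camera calls.

## Working session

There is one attempt and no reset: what is moved stays moved. The work goes in short steps, Python scripts to look and compute and a tool call to move; the robot and the scene stay as the last step left them, time stands still between calls to the robot, and variables do not carry over. Pictures are saved under pics/ and viewed, at most 10 in all, crops included, and the job is handed in when it is done.

Besides the shell and the picture viewer there is one more tool, called after "Request:" as name(argument=value, ...), one argument or row to a line, values as JSON. arm_command: Moves the arm, as the interface text tells. Its arguments: {"type":"object","properties":{"commands":{"type":"array","items":{"type":"array"}},"force":{"type":"number"}},"required":["commands"]}

```bash
mkdir -p pics; cat > h.py <<'E'
import numpy as np,cv2
from plant import robot,imaging
def cap(n,f):
    c=imaging.capture(n); cv2.imwrite(f'pics/{f}.png',c['color']); np.savez(f'pics/{f}.npz',**c); return c
def world(c):
    v,u=np.mgrid[:480,:640]; d=c['depth']
    P=np.stack([(u-c['cx'])/c['fx']*d,(v-c['cy'])/c['fy']*d,d],-1)
    W=(P-c['t'])@c['R']; W[d==0]=np.nan; return W
E
python3 - <<'E'
from h import *
for n in('top','side'):
    c=cap(n,n+'0'); print(n,c['R'].round(2).tolist(),c['t'].round(2))
s=robot.sense(); print({k:np.round(v,3) for k,v in s.items()})
E
```

```text
top [[0.01, -1.0, -0.0], [-0.99, -0.01, -0.17], [0.17, 0.0, -0.99]] [0.03 0.55 1.09]
side [[-0.95, -0.31, 0.01], [-0.26, 0.79, -0.55], [0.17, -0.53, -0.83]] [0.55 0.13 1.11]
{'t': np.float64(0.1), 'joint_pos': array([-1.238,  0.3  ,  1.522, -0.   ,  1.321, -0.067]), 'dq': array([-0.001, -0.001, -0.001,  0.   ,  0.001, -0.001]), 'effort': array([-0.0000e+00, -5.3264e+01, -3.5328e+01,  7.1000e-02,  2.3000e-02,
       -0.0000e+00]), 'tool_pos': array([ 0.214, -0.506,  0.219]), 'tool_rot': array([ 0.98 ,  0.199, -0.   , -0.001]), 'wrist_force': array([-0.921, -0.159, -0.136]), 'moment': array([ 0.044,  0.048, -0.017]), 'grasp_force': np.float64(0.0), 'finger_gap': np.float64(0.094)}
```

View pics/top0.png

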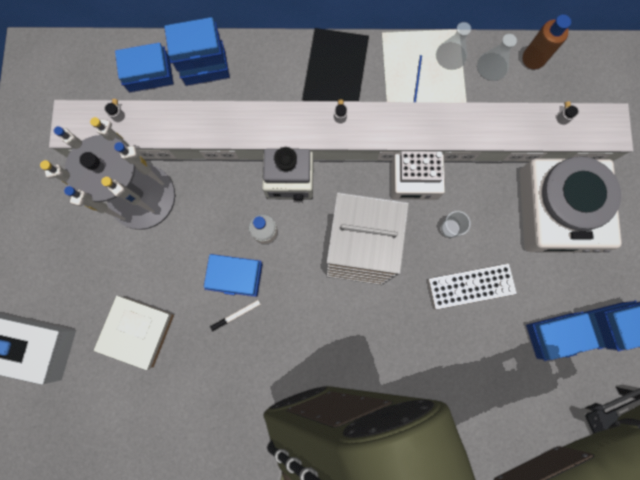

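View pics/side0.png

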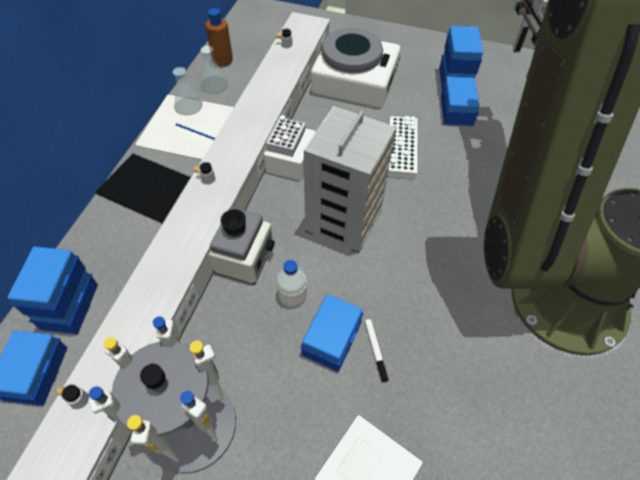

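The top view shows the rack (about 368,235) with a slight yaw, the vortex at (288,170) to its left, the heater at (420,172) to its right, the bottle at (262,228) and the beaker at (455,224). Next I measure from depth.

```bash
python3 - <<'E'
from h import *
c=dict(np.load('pics/top0.npz')); W=world(c)
def box(u0,u1,v0,v1,z0,z1):
    w=W[v0:v1,u0:u1].reshape(-1,3); w=w[(w[:,2]>z0)&(w[:,2]<z1)]; return w
def rep(n,*a):
    w=box(*a); r=cv2.minAreaRect(w[:,:2].astype(np.float32)); print(n,len(w),np.round(r[0],4),np.round(r[1],4),round(r[2],2),'z',np.median(w[:,2]).round(3),'lo',np.percentile(w[:,:2],1,axis=0).round(3),'hi',np.percentile(w[:,:2],99,axis=0).round(3))
rep('rack',315,420,180,300,.268,.284)
rep('rackall',315,420,180,300,.03,.284)
rep('spine',200,500,95,170,.085,.097)
rep('vort',255,320,140,210,.08,.125)
rep('heat',385,450,140,205,.05,.105)
rep('bottle',240,280,205,245,.03,.14)
rep('beaker',435,475,205,245,.02,.08)
rep('tube',425,520,260,310,.015,.05)
rep('tip',200,265,250,300,.05,.085)
rep('marker',205,265,295,335,.006,.03)
b=box(360,380,300,330,-.02,.02);print('bench',np.median(b[:,2]))
for u in (270,320,390,440): 
    for v in range(140,165,3): print(u,v,W[v,u].round(3),end=' ')
    print()
# edges of rack top by line fit
w=box(315,420,180,300,.268,.284); m=w[:,:2]
for ax,name in((0,'back/front as x(y)'),(1,'sides y(x)')):
    o=1-ax; bins=np.arange(m[:,o].min()+.02,m[:,o].max()-.02,.004)
    for f in(np.min,np.max):
        p=[(q,f(m[abs(m[:,o]-q)<.002][:,ax])) for q in bins if (abs(m[:,o]-q)<.002).any()]
        k=np.polyfit(*np.array(p).T,1); print(name,f.__name__,k.round(4))
E
```

```text
rack 4906 [ 0.5319 -0.0578] [0.1401 0.1407] 82.13 z 0.276 lo [ 0.459 -0.129] hi [0.603 0.014]
rackall 6156 [ 0.5866 -0.082 ] [0.1705 0.2924] 66.98 z 0.275 lo [ 0.455 -0.196] hi [0.694 0.016]
spine 14307 [ 0.8065 -0.0332] [0.7305 0.1735] 89.89 z 0.091 lo [ 0.752 -0.389] hi [0.89  0.323]
vort 2189 [0.7304 0.1166] [0.126  0.1546] 0.09 z 0.102 lo [0.669 0.044] hi [0.792 0.189]
heat 2896 [ 0.731 -0.2  ] [0.1287 0.1623] 0.16 z 0.091 lo [ 0.668 -0.272] hi [ 0.794 -0.124]
bottle 625 [0.5793 0.1735] [0.0602 0.0611] 59.5 z 0.091 lo [0.55  0.143] hi [0.607 0.202]
beaker 395 [ 0.5956 -0.2909] [0.0567 0.0589] 44.62 z 0.054 lo [ 0.567 -0.319] hi [ 0.624 -0.262]
tube 2597 [ 0.4491 -0.3327] [0.0751 0.2021] 11.16 z 0.029 lo [ 0.4   -0.428] hi [ 0.498 -0.233]
tip 1815 [0.4659 0.2433] [0.1204 0.0877] 82.68 z 0.072 lo [0.425 0.183] hi [0.511 0.302]
marker 339 [0.3801 0.2389] [0.1338 0.0889] 89.31 z 0.013 lo [0.339 0.183] hi [0.422 0.299]
bench 0.00012871592292793934
270 140 [0.791 0.158 0.091] 270 143 [0.783 0.157 0.094] 270 146 [0.777 0.157 0.089] 270 149 [0.759 0.154 0.116] 270 152 [0.753 0.154 0.112]
[... 367 characters left out ...]
 140 [ 0.793 -0.131  0.091] 390 143 [ 0.786 -0.131  0.09 ] 390 146 [ 0.78  -0.132  0.087] 390 149 [ 0.77  -0.131  0.093] 390 152 [ 0.769 -0.133  0.076] 390 155 [ 0.769 -0.136  0.055] 390 158 [ 0.769 -0.139  0.033] 390 161 [ 0.77  -0.142  0.009] 390 164 [ 0.766 -0.144 -0.006] 
440 140 [ 0.794 -0.251  0.091] 440 143 [ 0.788 -0.252  0.087] 440 146 [ 0.779 -0.251  0.092] 440 149 [ 0.772 -0.251  0.089] 440 152 [ 0.761 -0.249  0.098] 440 155 [ 0.75  -0.246  0.108] 440 158 [ 0.745 -0.247  0.101] 440 161 [ 0.739 -0.248  0.097] 440 164 [ 0.732 -0.248  0.097] 
back/front as x(y) min [0.1402 0.4697]
back/front as x(y) max [0.1401 0.6094]
sides y(x) min [-0.1385 -0.054 ]
sides y(x) max [-0.1401  0.0865]
```

```bash
cat >> h.py <<'E'
from scipy.spatial.transform import Rotation as Ro
def go(p,th,yaw=0):
    "shift (cm) and turn in tool axes; th = lean with tips forward"
    s=robot.sense(); R0=Ro.from_quat(s['tool_rot'])
    T=Ro.from_euler('z',yaw)*Ro.from_quat([1,0,0,0])*Ro.from_euler('y',-th)
    z=T.as_matrix()[:,2]
    print('shift',(R0.inv().apply(np.array(p)-s['tool_pos'])*100).round(2),'turn',(R0.inv()*T).as_rotvec().round(3),'z axis',z.round(2),s['tool_pos'].round(3))
E
python3 - <<'E'
from h import *
go([.33,-.055,.15],.52)
W=world(dict(np.load('pics/top0.npz')))
for n,u0,u1,z0 in(('v',255,325,.10),('h',385,455,.06)):
    w=W[148:205,u0:u1].reshape(-1,3); w=w[(w[:,0]<.762)&(w[:,2]>z0)&(w[:,2]<.16)]; print(n,np.percentile(w,[.5,99.5],axis=0).round(3).tolist())
E
```

```text
shift [ 28.25 -37.06   6.93] turn [ 0.103 -0.513  0.391] z axis [-0.5  -0.   -0.87] [ 0.214 -0.506  0.219]
v [[0.684, 0.062, 0.101], [0.761, 0.17, 0.153]]
h [[0.668, -0.262, 0.061], [0.761, -0.144, 0.111]]
```

```bash
sed -i "s/'y',-th/'y',th/" h.py; python3 - <<'E'
from h import *
go([.33,-.055,.15],.52)
E
```

```text
shift [ 28.25 -37.06   6.93] turn [-0.105  0.513  0.39 ] z axis [ 0.5   0.   -0.87] [ 0.214 -0.506  0.219]
```

Request:
arm_command(
  commands=[
    [[28.2, -37.1, 6.9], [-0.105, 0.513, 0.39], 0],
    [[28.2, -37.1, 6.9], [-0.105, 0.513, 0.39], 0],
    [[28.2, -37.1, 6.9], [-0.105, 0.513, 0.39], 0],
    [[28.2, -37.1, 6.9], [-0.105, 0.513, 0.39], 0],
    [[28.2, -37.1, 6.9], [-0.105, 0.513, 0.39], 0],
    [[28.2, -37.1, 6.9], [-0.105, 0.513, 0.39], 0],
    [[28.2, -37.1, 6.9], [-0.105, 0.513, 0.39], 0],
    [[28.2, -37.1, 6.9], [-0.105, 0.513, 0.39], 0],
    [[28.2, -37.1, 6.9], [-0.105, 0.513, 0.39], 0],
    [[28.2, -37.1, 6.9], [-0.105, 0.513, 0.39], 0],
    [[28.2, -37.1, 6.9], [-0.105, 0.513, 0.39], 0],
    [[28.2, -37.1, 6.9], [-0.105, 0.513, 0.39], 0],
    [[28.2, -37.1, 6.9], [-0.105, 0.513, 0.39], 0],
    [[28.2, -37.1, 6.9], [-0.105, 0.513, 0.39], 0],
    [[28.2, -37.1, 6.9], [-0.105, 0.513, 0.39], 0],
    [[28.2, -37.1, 6.9], [-0.105, 0.513, 0.39], 0],
  ],
)

```text
t: 1.43
tool_pos: [0.3294, -0.0558, 0.1505]
tool_rot: [0.966, -0.0, 0.257, 0.001]
wrist_force: [-0.5, -0.2, 0.5]
finger_gap: 0.0941
grasp_force: 0.0
```

```bash
python3 - <<'E'
from h import *
go([.40,-.053,.033],.52); s=robot.sense(); print(s['joint_pos'].round(3),s['t'])
cap('wrist','w1')
E
```

```text
shift [ 0.29 -0.3  13.71] turn [ 0.001 -0.     0.   ] z axis [ 0.5   0.   -0.87] [ 0.329 -0.056  0.151]
[-0.444 -0.434  2.458  0.349  0.669  0.901] 1.4333
```

View pics/w1.png

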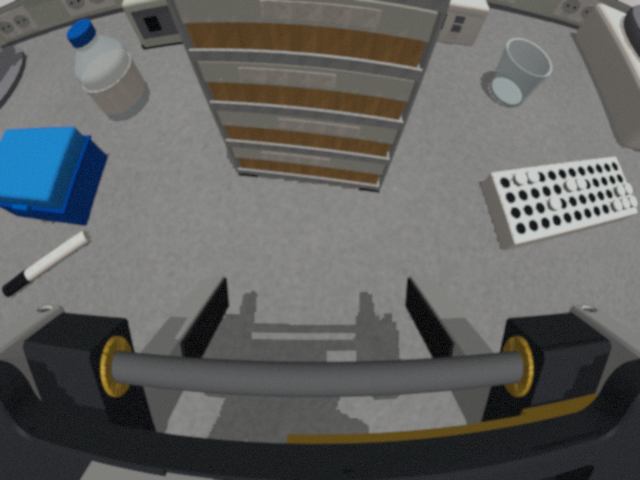

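The wrist view shows the rack's lower front edge from (235,175) to (380,190), with nothing between it and the fingers at (215,290) and (420,290). I lower along the tool axis to just short of it.

Request:
arm_command(
  commands=[
    [[0.3, -0.3, 4], [0, 0, 0], 0],
    [[0.3, -0.3, 8], [0, 0, 0], 0],
    [[0.3, -0.3, 11], [0, 0, 0], 0],
    [[0.3, -0.3, 12.7], [0, 0, 0], 0],
    [[0.3, -0.3, 13.7], [0, 0, 0], 0],
    [[0.3, -0.3, 13.7], [0, 0, 0], 0],
    [[0.3, -0.3, 13.7], [0, 0, 0], 0],
  ],
)

```text
t: 2.07
tool_pos: [0.3997, -0.053, 0.0327]
tool_rot: [0.967, -0.001, 0.256, 0.0]
wrist_force: [0.4, -0.6, -0.2]
finger_gap: 0.0941
grasp_force: 0.0
```

```bash
python3 - <<'E'
from h import *
for x,y in((.44,-.053),(.48,-.053),(.616,-.043)): go([x,y,.033],.52)
E
```

```text
shift [ 3.52 -0.    1.97] turn [ 0.001  0.002 -0.001] z axis [ 0.5   0.   -0.87] [ 0.4   -0.053  0.033]
shift [ 6.99 -0.01  3.95] turn [ 0.001  0.002 -0.001] z axis [ 0.5   0.   -0.87] [ 0.4   -0.053  0.033]
shift [18.8  -1.02 10.69] turn [ 0.001  0.002 -0.001] z axis [ 0.5   0.   -0.87] [ 0.4   -0.053  0.033]
```

Request:
arm_command(
  commands=[
    [[0.87, 0, 0.49], [0, 0, 0], 0],
    [[1.74, 0, 0.99], [0, 0, 0], 0],
    [[2.61, 0, 1.48], [0, 0, 0], 0],
    [[3.04, 0, 1.72], [0, 0, 0], 0],
    [[3.3, 0, 1.88], [0, 0, 0], 0],
    [[3.56, 0, 2.02], [0, 0, 0], 0],
    [[3.82, 0, 2.17], [0, 0, 0], 0],
    [[4.08, 0, 2.31], [0, 0, 0], 0],
    [[4.34, 0, 2.46], [0, 0, 0], 0],
    [[4.6, 0, 2.61], [0, 0, 0], 0],
    [[4.86, 0, 2.76], [0, 0, 0], 0],
    [[5.12, 0, 2.9], [0, 0, 0], 0],
    [[5.38, 0, 3.05], [0, 0, 0], 0],
    [[5.64, 0, 3.2], [0, 0, 0], 0],
    [[5.9, 0, 3.35], [0, 0, 0], 0],
    [[6.16, 0, 3.5], [0, 0, 0], 0],
    [[6.42, 0, 3.64], [0, 0, 0], 0],
    [[6.68, 0, 3.79], [0, 0, 0], 0],
    [[6.94, 0, 3.94], [0, 0, 0], 0],
  ],
)

```text
t: 3.65
tool_pos: [0.4783, -0.0527, 0.0332]
tool_rot: [0.967, -0.001, 0.256, 0.001]
wrist_force: [-19.9, -5.1, 12.4]
finger_gap: 0.0938
grasp_force: 10.1
```

```bash
cat >> h.py <<'E'
def rack(f):
    W=world(cap('top',f)); w=W[140:310,310:425].reshape(-1,3); w=w[(w[:,2]>.266)&(w[:,2]<.284)]
    r=cv2.minAreaRect(w[:,:2].astype(np.float32)); A=np.c_[w[:,:2],np.ones(len(w))]; k=np.linalg.lstsq(A,w[:,2],rcond=None)[0]
    print('rack',np.round(r[0],4),np.round(r[1],3),'yaw',round((r[2]+45)%90-45,2),'z',w[:,2].mean().round(4),'slopes',k[:2].round(3))
E
python3 - <<'E'
from h import *
rack('top1'); s=robot.sense(); print(s['tool_pos'],s['wrist_force'],s['t'])
E
```

```text
rack [ 0.5085 -0.0486] [0.14  0.249] yaw -1.16 z 0.276 slopes [ 0.    -0.002]
[ 0.47882281 -0.05272384  0.03327179] [-15.23441501  -5.6428587    8.00989884] 3.7
```

```bash
python3 - <<'E'
s=open('h.py').read()
s=s.replace("w=w[(w[:,2]>.266)&(w[:,2]<.284)]","w=w[(w[:,2]>.266)&(w[:,2]<.284)&(w[:,0]>robot.sense()['tool_pos'][0]+.04)]")
s=s.replace("A=np.c_","print('back x',r[0][0]+min(r[1])/2);A=np.c_")
open('h.py','w').write(s)
E
python3 - <<'E'
from h import *
rack('top2'); go([.55,-.049,.033],.52)
E
```

```text
back x 0.6339690983295441
rack [ 0.5761 -0.0498] [0.14  0.116] yaw -1.08 z 0.276 slopes [-0.002  0.   ]
shift [ 6.18 -0.38  3.56] turn [ 0.001  0.001 -0.001] z axis [ 0.5   0.   -0.87] [ 0.479 -0.053  0.033]
```

Rack is nearly square (-1.1°), y within 7 mm of mid-gap. Pushing on straight.

Request:
arm_command(
  commands=[
    [[0.43, 0, 0.25], [0, 0, 0], 0],
    [[0.87, 0, 0.49], [0, 0, 0], 0],
    [[1.3, 0, 0.74], [0, 0, 0], 0],
    [[1.74, 0, 0.99], [0, 0, 0], 0],
    [[2.17, 0, 1.24], [0, 0, 0], 0],
    [[2.6, 0, 1.49], [0, 0, 0], 0],
    [[3.04, 0, 1.73], [0, 0, 0], 0],
    [[3.47, 0, 1.98], [0, 0, 0], 0],
    [[3.9, 0, 2.23], [0, 0, 0], 0],
    [[4.34, 0, 2.48], [0, 0, 0], 0],
    [[4.77, 0, 2.72], [0, 0, 0], 0],
    [[5.2, 0, 2.97], [0, 0, 0], 0],
    [[5.64, 0, 3.22], [0, 0, 0], 0],
    [[6.07, 0, 3.47], [0, 0, 0], 0],
    [[6.5, 0, 3.71], [0, 0, 0], 0],
    [[6.94, 0, 3.96], [0, 0, 0], 0],
    [[7.37, 0, 4.21], [0, 0, 0], 0],
    [[7.8, 0, 4.46], [0, 0, 0], 0],
    [[8.24, 0, 4.7], [0, 0, 0], 0],
    [[8.67, 0, 4.95], [0, 0, 0], 0],
  ],
)

```text
t: 5.42
tool_pos: [0.5775, -0.052, 0.0329]
tool_rot: [0.967, 0.0, 0.255, -0.0]
wrist_force: [-21.7, 0.4, 12.6]
finger_gap: 0.094
grasp_force: 10.9
```

```bash
python3 - <<'E'
from h import *
rack('top3'); go([.615,-.053,.033],.52)
E
```

```text
back x 0.7207600325345993
rack [ 0.6696 -0.0473] [0.14  0.102] yaw -0.01 z 0.276 slopes [-0.001 -0.001]
shift [3.18 0.1  1.81] turn [-0.     0.004  0.001] z axis [ 0.5   0.   -0.87] [ 0.578 -0.052  0.033]
```

Request:
arm_command(
  commands=[
    [[0.43, 0, 0.25], [0, 0, 0], 0],
    [[0.87, 0, 0.49], [0, 0, 0], 0],
    [[1.3, 0, 0.74], [0, 0, 0], 0],
    [[1.74, 0, 0.99], [0, 0, 0], 0],
    [[2.17, 0, 1.24], [0, 0, 0], 0],
    [[2.43, 0, 1.38], [0, 0, 0], 0],
    [[2.6, 0, 1.48], [0, 0, 0], 0],
    [[2.69, 0, 1.53], [0, 0, 0], 0],
    [[2.78, 0, 1.58], [0, 0, 0], 0],
    [[2.86, 0, 1.63], [0, 0, 0], 0],
  ],
)

```text
t: 6.3
tool_pos: [0.6102, -0.0521, 0.0329]
tool_rot: [0.967, 0.0, 0.255, 0.0]
wrist_force: [-20.2, 0.1, 11.1]
finger_gap: 0.0941
grasp_force: 10.4
```

```bash
sed -i 's/140:310/90:310/' h.py; python3 - <<'E'
from h import *
rack('top4'); go([.615,-.053,.033],.52)
E
```

```text
back x 0.7655515186488628
rack [ 0.7079 -0.0481] [0.115 0.139] yaw 0.32 z 0.2759 slopes [-0.001 -0.001]
shift [0.41 0.09 0.22] turn [-0.     0.005  0.001] z axis [ 0.5   0.   -0.87] [ 0.61  -0.052  0.033]
```

Back at 0.7655, 4–5 mm to go; creep until the force rises.

Request:
arm_command(
  commands=[
    [[0.09, 0, 0.05], [0, 0, 0], 0],
    [[0.17, 0, 0.1], [0, 0, 0], 0],
    [[0.26, 0, 0.15], [0, 0, 0], 0],
    [[0.35, 0, 0.2], [0, 0, 0], 0],
    [[0.43, 0, 0.25], [0, 0, 0], 0],
    [[0.43, 0, 0.25], [0, 0, 0], 0],
  ],
)

```text
t: 6.85
tool_pos: [0.6153, -0.0522, 0.0329]
tool_rot: [0.967, 0.0, 0.255, 0.0]
wrist_force: [-18.2, -0.1, 9.3]
finger_gap: 0.0942
grasp_force: 9.3
```

```bash
python3 - <<'E'
from h import *
rack('top5'); s=robot.sense(); print(s['tool_pos'],s['wrist_force'])
E
```

```text
back x 0.7690718807280064
rack [ 0.7121 -0.048 ] [0.114 0.139] yaw 0.24 z 0.2759 slopes [-0.    -0.001]
[ 0.61534941 -0.05216453  0.03293858] [-18.05807878  -0.02956055   9.26596666]
```

Not yet pressed against the spine (force unchanged); 1 to 2 mm more.

Request:
arm_command(
  commands=[
    [[0.06, 0, 0.03], [0, 0, 0], 0],
    [[0.12, 0, 0.07], [0, 0, 0], 0],
    [[0.17, 0, 0.1], [0, 0, 0], 0],
    [[0.17, 0, 0.1], [0, 0, 0], 0],
  ],
)

```text
t: 7.23
tool_pos: [0.6171, -0.0521, 0.0329]
tool_rot: [0.967, 0.0, 0.255, 0.0]
wrist_force: [-22.5, 0.2, 11.5]
finger_gap: 0.0938
grasp_force: 11.3
```

Request:
arm_command(
  commands=[
    [[0.06, 0, 0.03], [0, 0, 0], 0],
    [[0.12, 0, 0.07], [0, 0, 0], 0],
    [[0.12, 0, 0.07], [0, 0, 0], 0],
  ],
)

```text
t: 7.48
tool_pos: [0.6175, -0.0521, 0.0327]
tool_rot: [0.967, 0.0, 0.254, -0.0]
wrist_force: [-38.4, -1.3, 24.4]
finger_gap: 0.0935
grasp_force: 19.0
```

```bash
python3 - <<'E'
from h import *
rack('top6'); s=robot.sense(); print(s['tool_pos'],s['wrist_force'])
E
```

```text
back x 0.7714565880596638
rack [ 0.7145 -0.0479] [0.114 0.139] yaw 0.2 z 0.2759 slopes [-0.003 -0.001]
[ 0.61746835 -0.05210062  0.03274714] [-37.3997783   -0.25983888  23.62435198]
```

The force rose to 38 N and the tool stopped, so the rack is against the spine. Backing straight off.

Request:
arm_command(
  commands=[
    [[-0.2, 0, -0.11], [0, 0, 0], 0],
    [[-0.5, 0, -0.28], [0, 0, 0], 0],
    [[-1.3, 0, -0.74], [0, 0, 0], 0],
    [[-2.6, 0, -1.48], [0, 0, 0], 0],
    [[-4.3, 0, -2.45], [0, 0, 0], 0],
    [[-6.9, 0, -3.94], [0, 0, 0], 0],
    [[-9.5, 0, -5.4], [0, 0, 0], 0],
    [[-9.5, 0, -5.4], [0, 0, 0], 0],
    [[-9.5, 0, -5.4], [0, 0, 0], 0],
  ],
)

```text
t: 8.28
tool_pos: [0.5111, -0.0525, 0.0337]
tool_rot: [0.966, -0.0, 0.257, 0.001]
wrist_force: [1.1, 0.2, 0.4]
finger_gap: 0.0938
grasp_force: 0.0
```

```bash
python3 - <<'E'
from h import *
rack('top7'); s=robot.sense(); print(s['tool_pos'],s['wrist_force'],s['t'])
E
```

```text
back x 0.7704000324010849
rack [ 0.7008 -0.0482] [0.141 0.139] yaw 0.31 z 0.2758 slopes [ 0.002 -0.   ]
[ 0.51218664 -0.05259298  0.03396661] [ 0.69586049 -0.44985945 -0.0567618 ] 8.3333
```

View pics/top7.png

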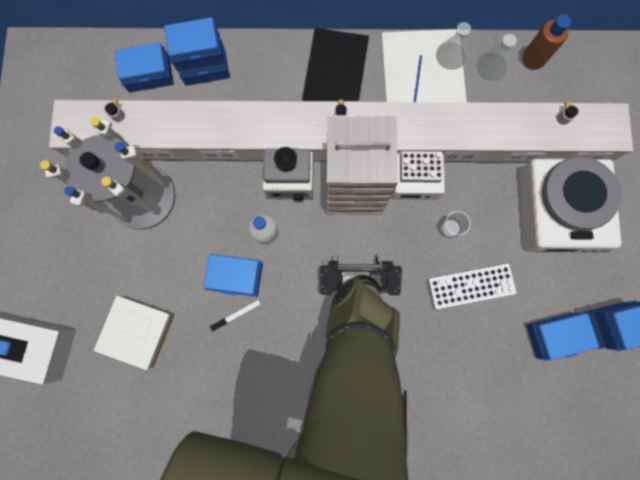

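The rack stands at (362,165) against the spine, centre x 0.7008, yaw 0.3°, between the unmoved vortex and heater. The gripper at (360,280) is clear of everything.

```bash
python3 -c "
from plant import robot
print(robot.finish_job())"
```

```text
the job is handed in; nothing more can be done
None
```

I pushed the rack back upright until it met the service spine. Its centre measures 0.701 m in x with the spine face at 0.770 m, about 0.3° off square. It stands between the vortex mixer and the block heater, and nothing else visibly moved. I handed the job in at about 8.3 s; no verdict was returned.

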